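# Unload a glue-up and put its weights, bar and blank away

## Task

The glue has set, so take the pressing stack apart from the top down: first put both steel weights into the round wooden dishes, each into the dish of its own size, then lay the aluminium bar centred on its board between the two end stops, and last lay the glued wooden blank flat, centred and lengthwise on the drying stand across its two bearers. Set each piece down without dropping it or tipping it over, and leave the glue jar standing where it is.

Things in the scene. Friction and masses are not known exactly. Their poses are not given: they have to be found in the camera images.
- weight_large_mid (a point): The large press weight: plain upright steel cylinder, 54 mm diameter, 44 mm high, about 0.8 kg. It stands on the aluminium bar, near one end (either end). Point: its centre, half-way up; z is up.
- weight_small_mid (a point): The small press weight: plain upright steel cylinder, 36 mm diameter, 40 mm high, about 0.3 kg. It stands on the same bar near the other end; about 28 mm free between the two weights. Point: its centre, half-way up; z is up.
- bar_mid (a point): The pressing bar: aluminium bar 140 mm long (its y axis), 44 mm wide (its x axis), 25 mm thick, about 0.4 kg. It lies flat on the wooden blank, roughly lengthwise along it, under both weights. Point: its centre.
- blank_mid (a point): The glued blank: wooden block laminated from three strips, 184 mm long (its y axis), 60 mm wide (its x axis), 40 mm thick, about 0.3 kg. It lies loose on the bench at the bottom of the stack. Point: its centre.
- dish_large: Home of the large weight: round dark wooden dish fixed to the bench, 82 mm outer diameter, 74 mm inside, inner floor 6 mm and rim 13 mm above the bench. Origin: centre of its underside, on the bench.
- dish_small: Home of the small weight: the smaller round dark wooden dish, fixed to the bench, 64 mm outer diameter, 56 mm inside, inner floor 6 mm and rim 13 mm above the bench. Origin: centre of its underside, on the bench.
- bar_rest: Home of the bar: plywood board fixed to the bench, 184 mm long (its y axis), 60 mm wide (its x axis), 12 mm thick, with a low wooden stop across each end rising 12 mm above the board (top 24 mm above the bench), 164 mm free between the stops; long sides open. Origin: centre of its underside, on the bench.
- drying_stand: Home of the blank: plywood base fixed to the bench, 150 mm long (its y axis), 76 mm wide (its x axis), 12 mm thick, carrying two wooden bearers that run along x, 22 mm wide each, centred 50 mm either side of the middle, tops 32 mm above the bench. The blank lies across both bearers with its length along the stand's y axis, overhanging equally at both ends. Origin: centre of its underside, on the bench.
- glue_jar: A closed glue jar, bystander to be left alone: yellow, white cap, 60 mm diameter, 85 mm high, standing loose on the bench. Origin: centre of its underside.
Things that resemble listed ones, but are neither listed nor needed, are in the scene too. There is more than one size of the part that bears bar_mid; the job needs the smallest. What is shaped like the dish_small but blue is not meant.

How it is judged (in metres and radians):
On the way, in this order (a step that is already met when the one before it is completed fails the run):
1. both weights stand in the dishes of their own size (horizontal distance between weight_large_mid and dish_large below 0.012 m and z of weight_large_mid in the frame of dish_large below 0.032 m and angle between each of weight_large_mid, weight_small_mid's own z axis and vertical below 0.1 rad and horizontal distance between weight_small_mid and dish_small below 0.012 m and z of weight_small_mid in the frame of dish_small below 0.03 m), for 0.2 s.
2. the aluminium bar lies on its board between the end stops (x of bar_mid in the frame of bar_rest between -0.015 and 0.015 m and y of bar_mid in the frame of bar_rest between -0.015 and 0.015 m and z of bar_mid in the frame of bar_rest below 0.0285 m and angle between the y axis of bar_mid and the y axis of bar_rest, either way round below 0.2 rad and angle between bar_mid's own z axis and vertical below 0.1 rad), for 0.2 s.
3. the glued blank lies on both bearers of the drying stand (x of blank_mid in the frame of drying_stand between -0.015 and 0.015 m and y of blank_mid in the frame of drying_stand between -0.015 and 0.015 m and z of blank_mid in the frame of drying_stand below 0.056 m and angle between the y axis of blank_mid and the y axis of drying_stand, either way round below 0.2 rad and angle between blank_mid's own z axis and vertical below 0.1 rad), for 0.2 s.
At the end, for the whole second after the job is handed in: Each weight stands upright in the dish of its own size, within 12 mm of its centre; the bar lies flat on its board and the blank flat on both bearers, each within 15 mm of the centre lengthwise and crosswise and turned less than 0.2 rad from its place; all at rest (all of step 1 and all of step 2 and all of step 3 and linear speed of each of weight_large, weight_small, bar, blank below 0.02 m/s); the robot touches nothing.
It fails at once if a weight, the bar or the blank is dropped (falls freely by more than about 25 mm) ((linear speed of weight_large above 0.7 m/s and contact force between the fingers and weight_large below 0.1 N) or (linear speed of weight_small above 0.7 m/s and contact force between the fingers and weight_small below 0.1 N) or (linear speed of bar above 0.7 m/s and contact force between the fingers and bar below 0.1 N) or (linear speed of blank above 0.7 m/s and contact force between the fingers and blank below 0.1 N)).
It fails at once if a weight, the bar or the blank is tipped over (leans more than about 35 degrees) (angle between any of weight_large_mid, weight_small_mid, bar_mid, blank_mid's own z axis and vertical above 0.6 rad).
It fails at once if the glue jar is tipped or shoved (leans over 0.3 rad, or shifts more than 30 mm) (angle between glue_jar's own z axis and vertical above 0.3 rad or distance of glue_jar from where it was at the start of the episode above 0.03 m).
It also fails if it takes over 118 s, if anything falls off the work surface, if the arm or the gripper's body presses on something with over 40 N, if the wrist force passes 120 N, or if a joint passes its speed limit or range.

## Robot

A 6-joint arm with a two-finger parallel gripper is mounted at the origin on the work surface. World frame = base frame: x ahead of the robot, y to its left, z up, the work surface at z = 0. Lengths are in mm, angles in rad, forces in N, time in s.
With the tool pointing down it reaches from about 350 to 875 mm from the base axis. Payload 4.2 kg.
Tool frame: the origin (TCP) lies midway between the tips of the shut fingers; the grasp point (between the pads) lies 19 mm behind it; y points along the fingers, x is the direction in which the jaws open and shut, and the axes are right-handed (so a half turn about y gives the same grasp; the last joint's range is limited). The gripper opens to 85 mm and grips with 20 to 120 N. Pads are 22 mm wide; open, the fingers measure 114 mm over their backs; the gripper's body (76 mm by 85 mm) begins 54 mm behind the grasp point. The pads swing forward as they close: fully open they stand 13 mm farther back than shut.
Start: joints at [1.403, 0.385, 0.008, 0, -1.194, -0.259], TCP at [258.691, 568.927, 231.312] pointing down, gripper open.
Joint ranges: [-3.14, 3.14], [-1.21, 2.06], [-1.07, 1.41], [-3.16, 2.05], [-2.99, -0.16], [-3.1, 3.1]. Speed limits (rad/s): [2.79, 2.79, 3.14, 3.14, 3.14, 3.14].

## Interface

Orientations are given as a unit quaternion [x, y, z, w].
In Python, from bench import read_state, get_image, job_done gives the robot as it stands.
- The arm moves only by the tool play_rows, never from a script. Its argument "series" is a list of rows, each a list of 7 numbers: the shift along the tool's x, y, z in m, then the turn, a rotation vector about the tool's x, y, z in rad, then the finger opening in m, from 0 to 0.0854. In form: [[x, y, z, wx, wy, wz, claw], ...]. A call has 1 to 10 rows; each row shifts and turns the pose as measured when the row begins, along the tool's axes as they then stand; what a row does not reach is not made up. A row lasts 1/10 s, in which the tool goes at most 50 mm and 8.59 degrees, less where a joint would pass 70% of its speed; a pose out of reach is approached as far as the arm can. A call with a gripper value outside its range is refused whole. The fingers move at their own pace and stop on an object; the grip force is fixed at half the most. Time passes only in rows, so rows that do not move let the fingers close. It gives the time, the measured TCP pose, the force and the opening at its end, in the units of the state.
- read_state(): the state, without advancing time (a new reading comes with each control period).
- get_image(name): name is "scene" or "top" or "wrist"; returns a dict with "color" (420x560x3 uint8, red, green, blue), "intrinsics" (3x3 intrinsics, pixels), "origin" and "orientation" of the camera in the world. Camera axes: x right, y down, z forward; pixel columns grow to the right and rows downward; lengths in mm; the calibration is good to about 2 mm. The wrist camera is an equidistant fisheye: a pixel r from the principal point sees the ray r / f radians off the axis. A picture is of the moment at which its call begins. There is no depth.
- job_done(): hands the job in, once; it reports no verdict.
The state is a dict: "clock": time; "joints": joint angles; "joint_vel": joint speeds; "joint_efforts": joint torques, N m; "position": TCP position; "ee_rot": TCP orientation; "contact_force": force on the tool from outside, world axes, zero at the start; "wrist_torque": the same for the moment, N m; "gripper_width": finger opening in mm.
Only numpy, scipy, OpenCV 4.12 (cv2) and the standard library are available. Lean on these libraries where they do the work, as an engineer would, in place of code of your own. Each camera call takes 0.05 s, during which the arm holds its last target. There are 200 camera calls.

## Working session

There is one attempt and no reset: what is moved stays moved. The work goes in short steps, Python scripts to look and compute and a tool call to move; the robot and the scene stay as the last step left them, time stands still between calls to the robot, and variables do not carry over. Pictures are saved under pics/ and viewed, about 12 in all and at most 16, crops included, and the job is handed in when it is done.

Besides the shell and the picture viewer there is one more tool, called in YAML: its name, and indented under it one key for each argument. play_rows: Moves the arm, as the interface text tells. Its arguments: {"type":"object","properties":{"series":{"type":"array","items":{"type":"array","items":{"type":"number"}}}},"required":["series"]}

```bash
mkdir -p pics; ls
python3 - <<'E'
from bench import *
import cv2
s=read_state(); print(s)
for n in("top","scene"):
    g=get_image(n); print(n,g["intrinsics"],g["origin"],g["orientation"])
    cv2.imwrite(f"pics/{n}0.png",g["color"][:,:,::-1])
E
```

```text
pics
{'clock': 0.0, 'joints': array([ 1.40264043e+00,  3.85542514e-01,  6.62124609e-03, -5.42260436e-04,
       -1.19399177e+00, -2.58611095e-01]), 'joint_vel': array([-5.06648173e-04, -1.25161084e-03,  6.56901813e-04, -1.66809265e-04,
        9.84855657e-05, -2.24253221e-03]), 'joint_efforts': array([ 4.43934732e-04, -3.92289913e+01,  1.88398236e+01,  4.18628991e+00,
       -4.65609526e-03, -3.76256978e-06]), 'position': array([258.42837774, 568.42023604, 230.22184749]), 'ee_rot': array([ 0.38335264, -0.59414948,  0.59501425, -0.38208008]), 'contact_force': array([ 0.06902579, -1.08171739,  0.75311961]), 'wrist_torque': array([-0.00803312,  0.01782093, -0.01466062]), 'gripper_width': 85.35377836837115}
top [[456.09911029   0.         282.19280386]
 [  0.         456.09911029 216.92631046]
 [  0.           0.           1.        ]] [ 362.73016979   59.20133774 1096.24702301] [ 0.70776828 -0.70490769  0.03998759 -0.02387879]
scene [[485.22041188   0.         281.52254019]
 [  0.         485.22041188 209.71205902]
 [  0.           0.           1.        ]] [1013.10567674 -669.07140959  801.4767964 ] [ 0.84982268  0.29904102 -0.13740749 -0.41169778]
```

View pics/top0.png

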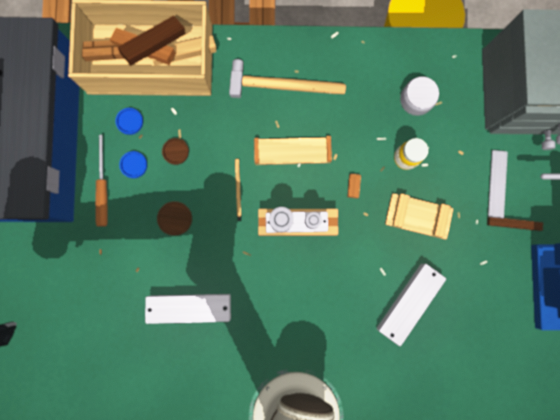

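View pics/scene0.png

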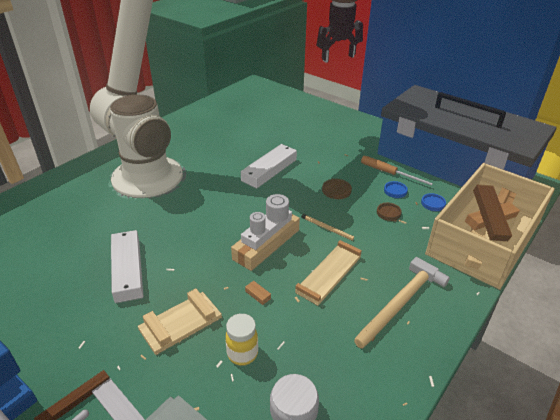

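```bash
cat > h.py <<'E'
from bench import *
import cv2, numpy as np
from scipy.spatial.transform import Rotation as R
def ray(g,px,fish=False):
    K=g["intrinsics"]; a=(np.atleast_2d(px)-[K[0,2],K[1,2]])/K[0,0]
    if fish:
        r=np.linalg.norm(a,axis=1,keepdims=True)+1e-9
        d=np.hstack([a/r*np.sin(r),np.cos(r)])
    else: d=np.hstack([a,np.ones((len(a),1))])
    return R.from_quat(g["orientation"]).apply(d)
def plane(g,px,z,fish=False):
    d=ray(g,px,fish); o=np.array(g["origin"]); return (o+d*((z-o[2])/d[:,2:]))[:,:2]
def proj(g,P,fish=False):
    K=g["intrinsics"]; c=R.from_quat(g["orientation"]).inv().apply(np.atleast_2d(P)-g["origin"])
    if fish:
        r=np.hypot(c[:,0],c[:,1])+1e-9; a=c[:,:2]/r[:,None]*np.arctan2(r,c[:,2])[:,None]
    else: a=c[:,:2]/c[:,2:]
    return a*K[0,0]+[K[0,2],K[1,2]]
def blobs(mask,amin=150):
    cs,_=cv2.findContours(mask.astype(np.uint8),cv2.RETR_EXTERNAL,cv2.CHAIN_APPROX_NONE)
    return [c[:,0,:].astype(float) for c in cs if cv2.contourArea(c)>amin]
def rect(P):
    (c,s,a)=cv2.minAreaRect(P.astype(np.float32)); 
    if s[0]<s[1]: s=s[::-1]; a+=90
    return np.round(c,1),np.round(s,1),round((a+90)%180-90,1)  # angle of long axis from world x
E
python3 - <<'E'
from h import *
g=get_image("top"); im=g["color"]; np.save("top0.npy",g,allow_pickle=True)
hsv=cv2.cvtColor(im,cv2.COLOR_RGB2HSV); H,S,V=cv2.split(hsv)
wood=(H>8)&(H<30)&(S>50)&(V>120); dark=(H<15)&(S>60)&(V<110)|((H>165)&(S>60)&(V<110)); metal=(S<40)&(V>110)
for n,m,z in(("wood",wood,12),("dark",dark,13),("metal",metal,25)):
    for c in blobs(m):
        u=c.mean(0)
        if 120<u[0]<480 and 100<u[1]<360:
            P=plane(g,c,z); print(n,u.round(),rect(P), cv2.fitEllipse(P.astype(np.float32))[:2])
cr=im[120:250,140:300]; cv2.imwrite("pics/c1.png",cv2.resize(im[120:250,150:460,::-1],None,fx=2.58,fy=2.58,interpolation=cv2.INTER_CUBIC))
E
```

```text
wood [299. 223.] (array([450.4,  -2.3]), array([189.3,  64.8]), -89.8) ((449.741943359375, -1.8108694553375244), (66.65837097167969, 228.26124572753906))
wood [419. 216.] (array([ 467.7, -294.8]), array([153.9,  84.4]), 76.2) ((466.2082214355469, -294.3602600097656), (90.07337951660156, 184.7946014404297))
wood [354. 186.] (array([ 538.1, -138.4]), array([57.9, 27.8]), -5.7) ((538.0993041992188, -138.36199951171875), (29.20024299621582, 67.7315902709961))
wood [238. 187.] (array([531.7, 142.2]), array([138.3,  10. ]), 2.5) ((540.0751953125, 142.21385192871094), (8.36928653717041, 188.2548370361328))
wood [407. 157.] (array([ 609.6, -269.4]), array([59.9, 41.8]), 38.9) ((617.906982421875, -278.8630676269531), (56.28401184082031, 63.94434356689453))
wood [292. 150.] (array([623.2,  10.1]), array([187.6,  65.7]), -87.9) ((623.3978271484375, 10.047807693481445), (70.05006408691406, 240.43917846679688))
dark [174. 218.] (array([456.6, 290.7]), array([76.2, 73.1]), 45.7) ((457.0874938964844, 291.10205078125), (72.86560821533203, 75.22738647460938))
dark [175. 151.] (array([618.8, 292.9]), array([58.9, 57.4]), 1.2) ((619.4277954101562, 292.590576171875), (57.700286865234375, 58.953338623046875))
metal [187. 309.] (array([246.9, 252.5]), array([195.5,  63.6]), -88.9) ((246.78424072265625, 253.52256774902344), (68.32328033447266, 249.75270080566406))
metal [411. 304.] (array([ 257.9, -269.2]), array([195.3,  67.1]), -36.8) ((257.09417724609375, -268.382080078125), (70.69615936279297, 250.1476593017578))
metal [296. 221.] (array([455.3,   0.9]), array([144.3,  61.5]), -89.6) ((451.29949951171875, 6.609976768493652), (58.113304138183594, 173.71568298339844))
metal [415. 150.] (array([ 624.5, -286.8]), array([58.2, 56.7]), 88.8) ((624.5867919921875, -285.9434509277344), (55.738914489746094, 57.894073486328125))
```

View pics/c1.png

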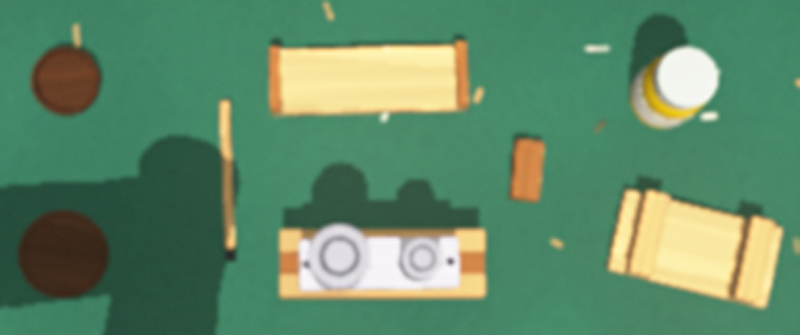

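Candidates in the top view:
- **Bar:** on the stack at (298,221), the smallest. The longer bars at (188,309) and (412,304) are decoys.
- **Dark wooden dishes:** large at (174,218), small at (176,151). The blue ones at (130,121) and (134,164) are not wanted.
- **Board:** (293,150).
- **Stand:** (420,215).
- **Jar:** yellow at (412,152). The grey tin at (420,95) is not it.

The crop confirms the choice: large weight on the +y end at (281,220), small weight at (313,220).

```bash
cat >> h.py <<'E'
def st():
    s=read_state(); M=R.from_quat(s["ee_rot"]).as_matrix()
    return s,M
def go(x=None,y=None,z=None,yaw=0,up=True):
    """total tool shift (m) & turn to have TCP at x,y,z, tool down, jaw axis at yaw deg from world x (mod 180)"""
    s,M=st(); p=s["position"]; t=np.array([p[i] if v is None else v for i,v in enumerate((x,y,z))],float)
    best=None
    for k in(0,180):
        a=np.radians(yaw+k); X=np.array([np.cos(a),np.sin(a),0]); Y=np.array([0,0,-1.]); T=np.c_[X,Y,np.cross(X,Y)]
        rv=R.from_matrix(M.T@T).as_rotvec()
        if best is None or np.linalg.norm(rv)<np.linalg.norm(best[0]): best=(rv,T)
    rv,T=best
    print("t",round(s["clock"],2),"pos",p.round(1),"F",s["contact_force"].round(1),"w",round(s["gripper_width"],1),"j6",s["joints"][5].round(2))
    print("turn rad",rv.round(4),"deg",np.degrees(np.linalg.norm(rv)).round(1)," shift in present axes",(M.T@(t-p)/1000).round(4)," in final axes",(T.T@(t-p)/1000).round(4))
E
python3 - <<'E'
from h import *
g=np.load("top0.npy",allow_pickle=True).item()
print("large",plane(g,[281,219.6],109),"small",plane(g,[313.2,219.6],105))
im=g["color"]
hsv=cv2.cvtColor(im,cv2.COLOR_RGB2HSV); H,S,V=cv2.split(hsv)
for c in blobs((S<40)&(V>110)): 
    if abs(c.mean(0)-[296,221]).max()<8: print("bar at z65",rect(plane(g,c,65)))
for c in blobs((H>8)&(H<30)&(S>50)&(V>120)):
    if abs(c.mean(0)-[299,223]).max()<8: print("blank at z40",rect(plane(g,c,40)))
    if abs(c.mean(0)-[292,150]).max()<8: print("rest at z24",rect(plane(g,c,20)))
s,M=st(); print(M.round(2)); w=get_image("wrist"); print("cam in tool",M.T@(w["origin"]-s["position"]),"axis",M.T@R.from_quat(w["orientation"]).as_matrix()); print(w["intrinsics"])
go(450,-2,260,0)
E
```

```text
large [[446.38981936  39.39296045]] small [[447.07748823 -31.05936246]]
bar at z65 (array([451.8,   3.1]), array([138.9,  59.2]), -89.6)
blank at z40 (array([448.1,  -0.7]), array([184.4,  63.1]), -89.8)
rest at z24 (array([621.3,  10.4]), array([186.3,  65.2]), -87.9)
[[-0.41 -0.    0.91]
 [-0.91 -0.   -0.41]
 [ 0.   -1.    0.  ]]
cam in tool [  -0.84081957 -142.13553997   82.1449013 ] axis [[ 9.99999800e-01  2.14242729e-04 -5.95761877e-04]
 [ 6.33020579e-04 -3.22261892e-01  9.46650343e-01]
 [ 1.08216032e-05 -9.46650531e-01 -3.22261963e-01]]
[[325.1922621    0.         277.59890211]
 [  0.         325.1922621  209.96945839]
 [  0.           0.           1.        ]]
t 0.2 pos [258.6 568.6 230.6] F [ 0.7 -0.2  0.3] w 85.7 j6 -0.26
turn rad [-9.0000e-04  1.1439e+00  1.2000e-03] deg 65.5  shift in present axes [ 0.4402 -0.0287  0.4105]  in final axes [-0.1914 -0.0294  0.5706]
```

play_rows:
  series:
    - [0,0,0,0,0.145,0,0.085]
    - [0,0,0,0,0.145,0,0.085]
    - [0,0,0,0,0.145,0,0.085]
    - [0,0,0,0,0.145,0,0.085]
    - [0,0,0,0,0.145,0,0.085]
    - [0,0,0,0,0.145,0,0.085]
    - [0,0,0,0,0.145,0,0.085]
    - [0,0,0,0,0.13,0,0.085]

```text
clock: 1.0
position: [257.9, 567.3, 227.8]
ee_rot: [-0.014, -0.705, 0.709, 0.016]
contact_force: [0.1, -1.1, 0.4]
gripper_width: 84.9
```

play_rows:
  series:
    - [-0.014,0,0.045,0,0,0,0.085]
    - [-0.014,0,0.045,0,0,0,0.085]
    - [-0.014,0,0.045,0,0,0,0.085]
    - [-0.014,0,0.045,0,0,0,0.085]
    - [-0.014,0,0.045,0,0,0,0.085]
    - [-0.014,0,0.045,0,0,0,0.085]
    - [-0.014,0,0.045,0,0,0,0.085]
    - [-0.014,0,0.045,0,0,0,0.085]
    - [-0.014,0,0.045,0,0,0,0.085]
    - [-0.014,0,0.045,0,0,0,0.085]

```text
clock: 2.0
position: [379.7, 99.3, 228.2]
ee_rot: [-0.011, -0.704, 0.71, 0.012]
contact_force: [1.0, 0.6, 0.5]
gripper_width: 85.2
```

```bash
python3 -c "
from h import *
go(450,39,200,0)"
```

```text
t 2.0 pos [379.7  99.3 228.2] F [1.  0.6 0.5] w 85.2 j6 -0.72
turn rad [-0.0079 -0.0333  0.0011] deg 2.0  shift in present axes [-0.0723  0.0286  0.0577]  in final axes [-0.0703  0.0282  0.0603]
```

play_rows:
  series:
    - [-0.036,0,0.029,0,-0.033,0,0.085]
    - [-0.034,0,0.029,0,0,0,0.085]
    - [0,0,0,0,0,0,0.085]
    - [0,0,0,0,0,0,0.085]

```text
clock: 2.4
position: [450.2, 31.3, 229.2]
ee_rot: [-0.003, -0.705, 0.71, 0.003]
contact_force: [-0.7, 0.5, -0.0]
gripper_width: 85.3
```

```bash
python3 -c "
from h import *
go(450,39,75,0)
g=get_image('wrist'); np.save('w1.npy',g,allow_pickle=True)
cv2.imwrite('pics/w1.png',g['color'][:,:,::-1])
print(proj(g,[[447,39,109],[447,-31,105],[450,0,40]],True))"
```

```text
t 2.4 pos [450.2  31.3 229.2] F [-0.7  0.5 -0. ] w 85.3 j6 -0.45
turn rad [-0.0069 -0.008  -0.    ] deg 0.6  shift in present axes [ 0.0002  0.1541 -0.0087]  in final axes [ 0.0002  0.1542 -0.0077]
[[280.90130319 211.03156469]
 [280.3770561  127.95422814]
 [277.19611663 153.55709741]]
```

View pics/w1.png

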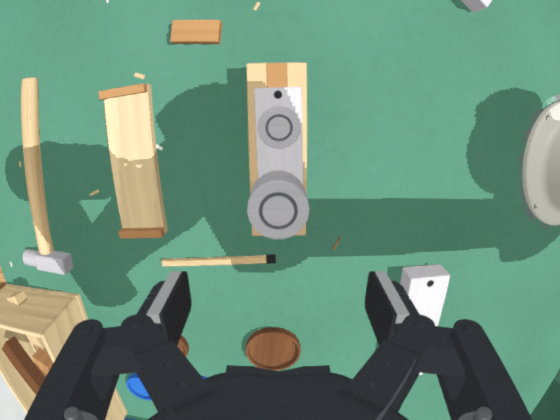

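The wrist view shows the large weight's top at (278,211) and the small one's at (279,128). That agrees with the top view to about 3 mm.

Run:
```python
from h import *
g=np.load("w1.npy",allow_pickle=True).item()
print("L",plane(g,[278,211],109,1),"S",plane(g,[279,128],105,1))
print("rest corners",plane(g,[[100,94],[151,87],[165,234],[120,235]],24,1), plane(g,[[100,94],[151,87],[165,234],[120,235]],24,1).mean(0))
print("dishL",plane(g,[273,348],13,1), "blank", plane(g,[[248,64],[307,64]],40,1),"bar far end",plane(g,[[256,88],[301,88]],65,1))
go(449,39,75,0)
```

```text
L [[449.47488747  38.9527032 ]] S [[448.12108984 -30.96993174]]
rest corners [[654.96450436 -76.95299969]
 [588.19453266 -77.20101999]
 [586.51665139  96.00133952]
 [649.62533115  98.24900536]] [619.82525489  10.0240813 ]
dishL [[458.59091595 282.35016388]] blank [[478.36193683 -92.62154409]
 [419.53499141 -92.13588308]] bar far end [[468.98956863 -66.28403892]
 [427.3969781  -65.97694286]]
t 2.45 pos [450.   31.8 229.2] F [0.6 0.2 0.5] w 84.8 j6 -0.45
turn rad [-0.0071 -0.0067 -0.0002] deg 0.6  shift in present axes [ 0.0011  0.1541 -0.0083]  in final axes [ 0.001   0.1542 -0.0072]
```

play_rows:
  series:
    - [0.001,0.035,-0.004,-0.007,-0.007,0,0.085]
    - [0,0.035,-0.004,0,0,0,0.085]
    - [0,0.035,0,0,0,0,0.085]
    - [0,0.025,0,0,0,0,0.085]
    - [0,0.012,0,0,0,0,0.085]
    - [0,0.008,0,0,0,0,0.085]
    - [0,0,0,0,0,0,0.085]

```text
clock: 3.15
position: [447.1, 47.5, 77.2]
ee_rot: [-0.003, 0.708, -0.706, 0.008]
contact_force: [0.4, -0.8, 0.7]
gripper_width: 84.9
```

```bash
python3 -c "
from h import *
go(449,39,74,0)"
```

```text
t 3.15 pos [447.1  47.5  77.2] F [ 0.4 -0.8  0.7] w 84.9 j6 -0.45
turn rad [ 0.0032  0.0158 -0.0069] deg 1.0  shift in present axes [-0.0018  0.0031  0.0085]  in final axes [-0.0019  0.0032  0.0085]
```

play_rows:
  series:
    - [-0.001,0.003,0.008,0.003,0.016,-0.007,0.085]
    - [0,0,0,0,0,0,0.085]
    - [0,0,0,0,0,0,0.085]

```text
clock: 3.45
position: [449.4, 40.4, 76.0]
ee_rot: [0.001, 0.708, -0.707, 0.002]
contact_force: [0.7, -0.5, -0.0]
gripper_width: 85.1
```

```bash
python3 -c "
from h import *
go(449,39,74,0)"
```

```text
t 3.45 pos [449.4  40.4  76. ] F [ 0.7 -0.5 -0. ] w 85.1 j6 -0.45
turn rad [ 0.0016  0.0012 -0.0036] deg 0.2  shift in present axes [0.0005 0.002  0.0015]  in final axes [0.0004 0.002  0.0014]
```

Close, wait, and lift a little.

play_rows:
  series:
    - [0,0.002,0.001,0,0,0,0.07]
    - [0,0,0,0,0,0,0.04]
    - [0,0,0,0,0,0,0.04]
    - [0,0,0,0,0,0,0.04]
    - [0,0,0,0,0,0,0.04]
    - [0,0,0,0,0,0,0.04]

```text
clock: 4.05
position: [450.2, 39.4, 75.6]
ee_rot: [0.002, 0.708, -0.706, 0.002]
contact_force: [-1.1, -0.5, -0.0]
gripper_width: 52.4
```

play_rows:
  series:
    - [0,-0.01,0,0,0,0,0.04]
    - [0,-0.02,0,0,0,0,0.04]
    - [0,-0.03,0,0,0,0,0.04]
    - [0,-0.03,0,0,0,0,0.04]
    - [0,0,0,0,0,0,0.04]

```text
clock: 4.55
position: [442.8, 36.9, 163.2]
ee_rot: [0.003, -0.707, 0.707, 0.006]
contact_force: [1.2, -0.5, -7.1]
gripper_width: 52.7
```

```bash
python3 -c "
from h import *
go(457,290,160,0)"
```

```text
t 4.55 pos [442.8  36.9 163.2] F [ 1.2 -0.5 -7.1] w 52.7 j6 -0.45
turn rad [-0.0011 -0.0045  0.0123] deg 0.8  shift in present axes [-0.0131  0.0027 -0.2531]  in final axes [-0.0142  0.0032 -0.2531]
```

play_rows:
  series:
    - [-0.001,0,-0.02,0,-0.004,0.012,0.04]
    - [-0.002,0,-0.03,0,0,0,0.04]
    - [-0.002,0,-0.03,0,0,0,0.04]
    - [-0.002,0,-0.03,0,0,0,0.04]
    - [-0.002,0,-0.03,0,0,0,0.04]
    - [-0.002,0,-0.03,0,0,0,0.04]
    - [-0.002,0,-0.03,0,0,0,0.04]
    - [-0.001,0,-0.03,0,0,0,0.04]
    - [0,0,-0.02,0,0,0,0.04]
    - [0,0,0,0,0,0,0.04]

```text
clock: 5.55
position: [442.1, 287.3, 137.4]
ee_rot: [0.009, -0.7, 0.713, 0.019]
contact_force: [0.2, -0.4, -7.8]
gripper_width: 52.5
```

```bash
python3 -c "
from h import *
go(457,290,30,0)
g=get_image('top'); cv2.imwrite('pics/t2.png',cv2.resize(g['color'][90:300,110:340,::-1],None,fx=2.6,fy=2.6)); np.save('t2.npy',g,allow_pickle=True)
g=get_image('wrist'); cv2.imwrite('pics/w2.png',g['color'][:,:,::-1]);np.save('w2.npy',g,allow_pickle=True)
print(proj(g,[[457,290.5,6],[619,292.7,6]],True))"
```

```text
t 5.55 pos [442.1 287.3 137.4] F [ 0.2 -0.4 -7.8] w 52.5 j6 -0.87
turn rad [-0.0186 -0.015   0.0398] deg 2.7  shift in present axes [-0.0191  0.1066 -0.005 ]  in final axes [-0.0149  0.1074 -0.0027]
[[253.42484167 206.57268813]
 [ 90.19712295 213.66479673]]
```

View pics/w2.png

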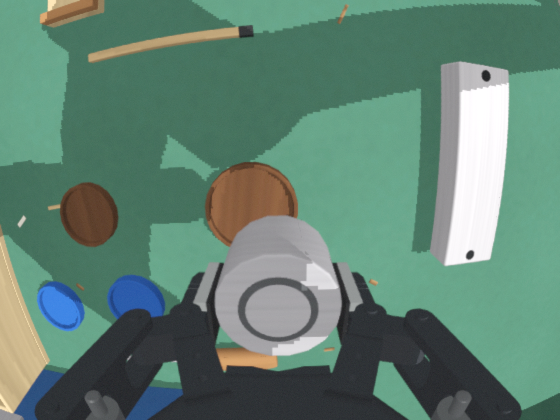

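play_rows:
  series:
    - [-0.008,0,-0.002,-0.019,-0.015,0.04,0.04]
    - [-0.008,0.01,-0.001,0,0,0,0.04]
    - [0,0.02,0,0,0,0,0.04]
    - [0,0.02,0,0,0,0,0.04]
    - [0,0.01,0,0,0,0,0.04]
    - [0,0,0,0,0,0,0.04]

```text
clock: 6.25
position: [456.6, 280.4, 71.0]
ee_rot: [0.0, -0.704, 0.71, 0.007]
contact_force: [-0.9, -0.5, -8.5]
gripper_width: 52.6
```

```bash
python3 -c "
from h import *
go(458,290.5,17,0)"
```

```text
t 6.25 pos [456.6 280.4  71. ] F [-0.9 -0.5 -8.5] w 52.6 j6 -0.86
turn rad [-0.0082 -0.0092  0.0094] deg 0.9  shift in present axes [-0.0018  0.0539 -0.0106]  in final axes [-0.0014  0.054  -0.0101]
```

play_rows:
  series:
    - [-0.001,0,-0.005,-0.008,-0.009,0.009,0.04]
    - [-0.001,0.01,-0.005,0,0,0,0.04]
    - [0,0.015,0,0,0,0,0.04]
    - [0,0.015,0,0,0,0,0.04]
    - [0,0.005,0,0,0,0,0.04]
    - [0,0,0,0,0,0,0.04]
    - [0,0,0,0,0,0,0.04]

```text
clock: 6.95
position: [462.9, 295.4, 27.4]
ee_rot: [0.002, 0.71, -0.705, 0.004]
contact_force: [-0.2, -0.4, -7.7]
gripper_width: 52.3
```

```bash
python3 -c "
from h import *
go(458,290.5,17,0)"
```

```text
t 6.95 pos [462.9 295.4  27.4] F [-0.2 -0.4 -7.7] w 52.3 j6 -0.86
turn rad [ 0.0073  0.0023 -0.008 ] deg 0.6  shift in present axes [0.005  0.0103 0.0049]  in final axes [0.0049 0.0104 0.0049]
```

play_rows:
  series:
    - [0.005,0,0.005,0.007,0.002,-0.008,0.04]
    - [0,0,0,0,0,0,0.04]
    - [0,0.004,0,0,0,0,0.04]
    - [0,0.003,0,0,0,0,0.04]
    - [0,0.002,0,0,0,0,0.04]
    - [0,0,0,0,0,0,0.04]

```text
clock: 7.55
position: [458.6, 291.2, 20.1]
ee_rot: [0.001, 0.708, -0.706, 0.001]
contact_force: [1.2, -0.2, -8.3]
gripper_width: 52.6
```

```bash
python3 -c "
from h import *
go(458,290.5,17,0)"
```

```text
t 7.55 pos [458.6 291.2  20.1] F [ 1.2 -0.2 -8.3] w 52.6 j6 -0.86
turn rad [ 0.0036  0.0005 -0.003 ] deg 0.3  shift in present axes [0.0006 0.0031 0.0007]  in final axes [0.0006 0.0031 0.0007]
```

play_rows:
  series:
    - [0,0.002,0,0.003,0,-0.003,0.04]
    - [0,0.002,0,0,0,0,0.04]
    - [0,0,0,0,0,0,0.04]
    - [0,0,0,0,0,0,0.04]

```text
clock: 7.95
position: [459.0, 291.6, 16.7]
ee_rot: [-0.0, 0.707, -0.707, 0.001]
contact_force: [-1.1, -1.0, -6.6]
gripper_width: 52.2
```

play_rows:
  series:
    - [0,0.002,0,0,0,0,0.04]
    - [0,0,0,0,0,0,0.04]
    - [0,0,0,0,0,0,0.04]

```text
clock: 8.25
position: [459.3, 292.0, 17.1]
ee_rot: [-0.0, 0.708, -0.707, 0.001]
contact_force: [0.3, 0.3, -7.7]
gripper_width: 52.4
```

play_rows:
  series:
    - [0,0.003,0,0,0,0,0.04]
    - [0,0,0,0,0,0,0.04]

```text
clock: 8.45
position: [459.7, 292.4, 17.1]
ee_rot: [-0.0, 0.708, -0.707, 0.002]
contact_force: [0.2, 0.4, -8.2]
gripper_width: 52.6
```

play_rows:
  series:
    - [-0.001,0.004,0.001,0,0,0,0.04]
    - [0,0.002,0,0,0,0,0.04]

```text
clock: 8.65
position: [460.2, 292.5, 16.6]
ee_rot: [-0.001, 0.708, -0.707, 0.003]
contact_force: [-2.2, -5.0, 5.8]
gripper_width: 52.3
```

play_rows:
  series:
    - [0,0,0,0,0,0,0.06]
    - [0,0,0,0,0,0,0.085]
    - [0,0,0,0,0,0,0.085]
    - [0,0,0,0,0,0,0.085]

```text
clock: 9.05
position: [463.4, 295.3, 18.5]
ee_rot: [0.001, 0.71, -0.705, 0.006]
contact_force: [-0.2, -1.0, -0.0]
gripper_width: 84.6
```

play_rows:
  series:
    - [0,-0.015,0,0,0,0,0.085]
    - [0,-0.03,0,0,0,0,0.085]
    - [0,-0.045,0,0,0,0,0.085]
    - [0,-0.045,0,0,0,0,0.085]
    - [0,-0.02,0,0,0,0,0.085]
    - [0,0,0,0,0,0,0.085]

```text
clock: 9.65
position: [463.2, 294.0, 176.6]
ee_rot: [0.001, 0.708, -0.706, 0.005]
contact_force: [-0.5, -0.1, 0.4]
gripper_width: 85.2
```

```bash
python3 -c "
from h import *
go(448,-31,180,0)
g=get_image('wrist'); cv2.imwrite('pics/w3.png',g['color'][:,:,::-1]);np.save('w3.npy',g,allow_pickle=True)
print(proj(g,[[457.5,290.5,13],[457.5,290.5,50],[619,292.7,13]],True))"
```

```text
t 9.65 pos [463.2 294.  176.6] F [-0.5 -0.1  0.4] w 85.2 j6 -0.86
turn rad [ 0.0032  0.0069 -0.0086] deg 0.7  shift in present axes [ 0.0174 -0.0046  0.3249]  in final axes [ 0.0152 -0.0034  0.325 ]
[[284.60535841 184.22673895]
 [285.07281257 194.99860429]
 [129.90231599 186.63208042]]
```

View pics/w3.png

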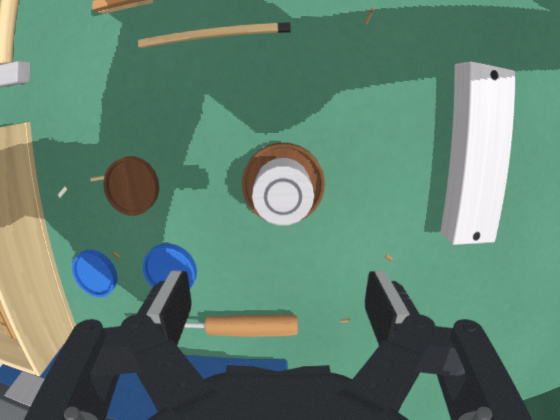

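The large weight stands in its dish: its top is at (283,195), where a centred weight would show at (285,195). Next is the small weight.

play_rows:
  series:
    - [0.002,0,0.035,0.003,0.007,-0.009,0.085]
    - [0.002,0,0.035,0,0,0,0.085]
    - [0.002,0,0.035,0,0,0,0.085]
    - [0.002,0,0.035,0,0,0,0.085]
    - [0.002,0,0.035,0,0,0,0.085]
    - [0.002,0,0.035,0,0,0,0.085]
    - [0.002,0,0.035,0,0,0,0.085]
    - [0.001,0,0.035,0,0,0,0.085]
    - [0,0,0.03,0,0,0,0.085]
    - [0,0,0,0,0,0,0.085]

```text
clock: 10.7
position: [438.2, -30.3, 158.4]
ee_rot: [0.011, -0.702, 0.712, 0.011]
contact_force: [-0.5, 0.1, 0.4]
gripper_width: 84.8
```

```bash
python3 -c "
from h import *
go(448.5,-31,76,0)"
```

```text
t 10.7 pos [438.2 -30.3 158.4] F [-0.5  0.1  0.4] w 84.8 j6 -0.31
turn rad [-0.0143 -0.0001  0.0324] deg 2.0  shift in present axes [-0.013   0.0821 -0.0005]  in final axes [-0.0103  0.0824  0.0007]
```

play_rows:
  series:
    - [-0.01,0,0,-0.014,0,0.032,0.085]
    - [0,0,0,0,0,0,0.085]
    - [0,0.02,0,0,0,0,0.085]
    - [0,0.02,0,0,0,0,0.085]
    - [0,0,0,0,0,0,0.085]

```text
clock: 11.2
position: [444.8, -30.5, 111.6]
ee_rot: [0.003, -0.706, 0.708, 0.005]
contact_force: [-0.2, -0.2, 0.3]
gripper_width: 85.1
```

```bash
python3 -c "
from h import *
go(448.5,-31,76,0)"
```

```text
t 11.2 pos [444.8 -30.5 111.6] F [-0.2 -0.2  0.3] w 85.1 j6 -0.3
turn rad [-0.0024 -0.0022  0.0112] deg 0.7  shift in present axes [-0.0041  0.0356  0.0004]  in final axes [-0.0037  0.0356  0.0005]
```

play_rows:
  series:
    - [-0.003,0,0,-0.002,-0.002,0.011,0.085]
    - [0,0.012,0,0,0,0,0.085]
    - [0,0.012,0,0,0,0,0.085]
    - [0,0.009,0,0,0,0,0.085]
    - [0,0,0,0,0,0,0.085]
    - [0,0,0,0,0,0,0.085]

```text
clock: 11.8
position: [450.8, -28.2, 80.1]
ee_rot: [-0.0, -0.707, 0.707, -0.004]
contact_force: [-0.0, 0.2, -0.1]
gripper_width: 84.9
```

```bash
python3 -c "
from h import *
go(448.5,-31,76,0)"
```

```text
t 11.8 pos [450.8 -28.2  80.1] F [-0.   0.2 -0.1] w 84.9 j6 -0.3
turn rad [-0.0003  0.0048 -0.0052] deg 0.4  shift in present axes [0.0023 0.0041 0.0028]  in final axes [0.0023 0.0041 0.0028]
```

play_rows:
  series:
    - [0.002,0.003,0.003,0,0.005,-0.005,0.085]
    - [0,0.003,0,0,0,0,0.085]
    - [0,0,0,0,0,0,0.06]
    - [0,0,0,0,0,0,0.025]
    - [0,0,0,0,0,0,0.025]
    - [0,0,0,0,0,0,0.025]
    - [0,0,0,0,0,0,0.025]
    - [0,0,0,0,0,0,0.025]

```text
clock: 12.6
position: [449.6, -31.4, 75.7]
ee_rot: [0.001, 0.707, -0.707, 0.001]
contact_force: [-0.3, -0.5, -0.4]
gripper_width: 34.5
```

play_rows:
  series:
    - [0,-0.01,0,0,0,0,0.025]
    - [0,-0.02,0,0,0,0,0.025]
    - [0,-0.03,0,0,0,0,0.025]
    - [0,-0.03,0,0,0,0,0.025]
    - [0,0,0,0,0,0,0.025]

```text
clock: 13.1
position: [446.2, -31.8, 167.3]
ee_rot: [0.001, -0.707, 0.707, 0.003]
contact_force: [0.6, 0.1, -4.1]
gripper_width: 34.5
```

```bash
python3 -c "
from h import *
go(619,292.7,160,0)"
```

```text
t 13.1 pos [446.2 -31.8 167.3] F [ 0.6  0.1 -4.1] w 34.5 j6 -0.29
turn rad [-0.0005 -0.0021  0.0058] deg 0.4  shift in present axes [-0.1721  0.0062 -0.3249]  in final axes [-0.1728  0.0073 -0.3245]
```

play_rows:
  series:
    - [-0.01,0,-0.02,0,0,0,0.025]
    - [-0.016,0,-0.03,0,0,0,0.025]
    - [-0.016,0,-0.03,0,0,0,0.025]
    - [-0.016,0,-0.03,0,0,0,0.025]
    - [-0.016,0,-0.03,0,0,0,0.025]
    - [-0.016,0,-0.03,0,0,0,0.025]
    - [-0.016,0,-0.03,0,0,0,0.025]
    - [-0.016,0,-0.03,0,0,0,0.025]
    - [-0.016,0,-0.03,0,0,0,0.025]
    - [-0.01,0,-0.02,0,0,0,0.025]

```text
clock: 14.1
position: [588.9, 252.5, 150.3]
ee_rot: [0.007, -0.705, 0.709, 0.016]
contact_force: [-0.3, -0.6, -3.6]
gripper_width: 34.4
```

```bash
python3 -c "
from h import *
go(619,292.7,100,0)"
```

```text
t 14.1 pos [588.9 252.5 150.3] F [-0.3 -0.6 -3.6] w 34.4 j6 -0.65
turn rad [-0.0058 -0.0133  0.0325] deg 2.0  shift in present axes [-0.0312  0.0491 -0.0409]  in final axes [-0.0301  0.0503 -0.0402]
```

play_rows:
  series:
    - [-0.015,0,-0.02,-0.006,-0.013,0.032,0.025]
    - [-0.014,0,-0.018,0,0,0,0.025]
    - [0,0,0,0,0,0,0.025]
    - [0,0.02,0,0,0,0,0.025]
    - [0,0.02,0,0,0,0,0.025]
    - [0,0,0,0,0,0,0.025]

```text
clock: 14.7
position: [616.7, 293.4, 98.5]
ee_rot: [0.003, -0.705, 0.709, 0.001]
contact_force: [-0.1, -1.5, -4.2]
gripper_width: 34.3
```

```bash
python3 -c "
from h import *
go(619.5,292.7,30,0)"
```

```text
t 14.7 pos [616.7 293.4  98.5] F [-0.1 -1.5 -4.2] w 34.3 j6 -0.68
turn rad [-0.0047  0.0031  0.0068] deg 0.5  shift in present axes [-0.0033  0.0685  0.0004]  in final axes [-0.0028  0.0685  0.0007]
```

play_rows:
  series:
    - [-0.002,0.01,0,-0.005,0.003,0.007,0.025]
    - [0,0.02,0,0,0,0,0.025]
    - [0,0.02,0,0,0,0,0.025]
    - [0,0.012,0,0,0,0,0.025]
    - [0,0,0,0,0,0,0.025]
    - [0,0,0,0,0,0,0.025]

```text
clock: 15.3
position: [619.7, 292.0, 37.7]
ee_rot: [0.001, 0.707, -0.707, 0.002]
contact_force: [0.4, 0.3, -2.9]
gripper_width: 34.4
```

```bash
python3 -c "
from h import *
go(619.5,292.7,17,0)"
```

```text
t 15.3 pos [619.7 292.   37.7] F [ 0.4  0.3 -2.9] w 34.4 j6 -0.68
turn rad [ 0.0005  0.0006 -0.0045] deg 0.3  shift in present axes [ 0.0003  0.0207 -0.0007]  in final axes [ 0.0002  0.0207 -0.0007]
```

play_rows:
  series:
    - [0,0.006,0,0,0,-0.004,0.025]
    - [0,0.006,0,0,0,0,0.025]
    - [0,0.005,0,0,0,0,0.025]
    - [0,0.003,0,0,0,0,0.025]
    - [0,0,0,0,0,0,0.025]

```text
clock: 15.8
position: [621.4, 293.0, 19.5]
ee_rot: [0.001, 0.708, -0.706, 0.002]
contact_force: [-0.3, 0.5, -4.5]
gripper_width: 34.6
```

play_rows:
  series:
    - [0,0.003,0,0,0,0,0.025]
    - [0,0.001,0,0,0,0,0.025]

```text
clock: 16.0
position: [621.9, 293.4, 16.8]
ee_rot: [0.002, 0.708, -0.706, 0.003]
contact_force: [-2.6, -0.6, 3.1]
gripper_width: 34.2
```

Contact with the dish floor (the vertical force reversed), so release and rise.

play_rows:
  series:
    - [0,0,0,0,0,0,0.06]
    - [0,0,0,0,0,0,0.085]
    - [0,0,0,0,0,0,0.085]
    - [0,0,0,0,0,0,0.085]

```text
clock: 16.4
position: [624.2, 294.7, 19.4]
ee_rot: [0.003, 0.71, -0.705, 0.005]
contact_force: [-1.4, 0.7, 0.0]
gripper_width: 84.9
```

play_rows:
  series:
    - [0,-0.015,0,0,0,0,0.085]
    - [0,-0.03,0,0,0,0,0.085]
    - [0,-0.045,0,0,0,0,0.085]
    - [0,-0.045,0,0,0,0,0.085]
    - [0,-0.02,0,0,0,0,0.085]
    - [0,0,0,0,0,0,0.085]

```text
clock: 17.0
position: [623.2, 293.3, 185.6]
ee_rot: [0.004, 0.71, -0.705, 0.007]
contact_force: [-0.2, -0.6, 0.1]
gripper_width: 85.0
```

```bash
python3 -c "
from h import *
go(449,3,180,0)
g=get_image('wrist'); cv2.imwrite('pics/w4.png',g['color'][:,:,::-1]);np.save('w4.npy',g,allow_pickle=True)
print(proj(g,[[457.5,290.5,13],[457.5,290.5,50],[619,292.7,13],[619,292.7,46]],True))"
```

```text
t 17.0 pos [623.2 293.3 185.6] F [-0.2 -0.6  0.1] w 85.0 j6 -0.67
turn rad [ 0.0071  0.0033 -0.0156] deg 1.0  shift in present axes [0.1752 0.0008 0.2897]  in final axes [0.1742 0.0056 0.2903]
[[434.3239903  185.36773327]
 [449.89685887 195.38490663]
 [284.16185739 184.21646425]
 [284.25902175 193.52965912]]
```

View pics/w4.png

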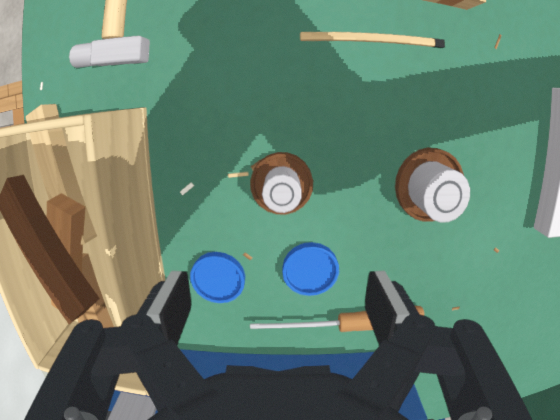

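The small weight also sits centred in its dish, with its top at (282,194) and the dish at (281,184). Now the bar.

play_rows:
  series:
    - [0.018,0,0.03,0.007,0.003,-0.016,0.085]
    - [0.02,-0.002,0.034,0,0,0,0.085]
    - [0.02,-0.002,0.034,0,0,0,0.085]
    - [0.02,-0.002,0.034,0,0,0,0.085]
    - [0.02,-0.002,0.034,0,0,0,0.085]
    - [0.02,-0.002,0.034,0,0,0,0.085]
    - [0.02,-0.002,0.034,0,0,0,0.085]
    - [0.02,-0.002,0.034,0,0,0,0.085]
    - [0.013,0,0.02,0,0,0,0.085]
    - [0,0,0,0,0,0,0.085]

```text
clock: 18.05
position: [435.5, -7.8, 187.2]
ee_rot: [0.01, -0.704, 0.71, 0.01]
contact_force: [-0.6, 0.3, 0.6]
gripper_width: 85.3
```

```bash
python3 -c "
from h import *
go(449,3,180,0)
g=get_image('wrist'); cv2.imwrite('pics/w5.png',g['color'][:,:,::-1]);np.save('w5.npy',g,allow_pickle=True)
"
```

```text
t 18.05 pos [435.5  -7.8 187.2] F [-0.6  0.3  0.6] w 85.3 j6 -0.36
turn rad [-0.0096 -0.0002  0.0273] deg 1.7  shift in present axes [-0.0137  0.0067 -0.0109]  in final axes [-0.0135  0.0072 -0.0108]
```

View pics/w5.png

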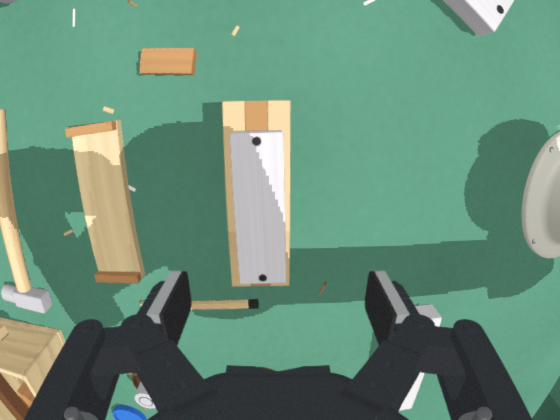

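The bar's top corners are at (231,132), (281,131), (286,283) and (238,285). The blank's far corners are at (223,101) and (290,101), its near ones at (232,287) and (290,286).

```bash
python3 -c "
from h import *
g=np.load('w5.npy',allow_pickle=True).item()
print('bar',rect(plane(g,[[231,132],[281,131],[286,283],[238,285]],65,1)))
print('screws',plane(g,[[256.5,141.5],[263,278]],65,1))
print('blank',rect(plane(g,[[223,101],[290,101],[290,286],[232,287]],40,1)))
print('rest tops', rect(plane(g,[[66,128],[113,122],[140,276],[95,275]],24,1)))
go(449,3,100,0)
"
```

```text
bar (array([449.2,   2.3]), array([141.7,  45.6]), -87.9)
screws [[448.89602727 -59.62882391]
 [445.4477108   66.23528542]]
blank (array([448.7,  -1.1]), array([185.7,  60.5]), -89.9)
rest tops (array([621.6,   4.9]), array([173.9,  61.9]), -88.0)
t 18.1 pos [436.4  -7.  187.3] F [-1.1  0.4  0.9] w 85.1 j6 -0.36
turn rad [-0.0095  0.0004  0.0267] deg 1.6  shift in present axes [-0.0149  0.0868 -0.0108]  in final axes [-0.0126  0.0873 -0.01  ]
```

play_rows:
  series:
    - [-0.012,0,-0.01,-0.01,0.03,0.027,0.085]
    - [0,0.02,0,0,0,0,0.085]
    - [0,0.025,0,0,0,0,0.085]
    - [0,0.025,0,0,0,0,0.085]
    - [0,0.02,0,0,0,0,0.085]
    - [0,0.012,0,0,0,0,0.085]
    - [0,0,0,0,0,0,0.085]
    - [0,0,0,0,0,0,0.085]

```text
clock: 18.9
position: [452.9, 8.7, 77.6]
ee_rot: [-0.008, -0.707, 0.707, 0.009]
contact_force: [-0.3, -0.5, -0.2]
gripper_width: 84.7
```

```bash
python3 -c "
from h import *
go(448,2.8,43,2)
"
```

```text
t 18.9 pos [452.9   8.7  77.6] F [-0.3 -0.5 -0.2] w 84.7 j6 -0.41
turn rad [-0.0012 -0.0599  0.001 ] deg 3.4  shift in present axes [0.0047 0.0346 0.006 ]  in final axes [0.0051 0.0346 0.0058]
```

play_rows:
  series:
    - [0.005,0,0.006,0,-0.06,0,0.085]
    - [0,0.01,0,0,0,0,0.085]
    - [0,0.01,0,0,0,0,0.085]
    - [0,0.008,0,0,0,0,0.085]
    - [0,0.005,0,0,0,0,0.085]
    - [0,0,0,0,0,0,0.085]

```text
clock: 19.5
position: [450.8, 4.9, 43.3]
ee_rot: [-0.011, 0.707, -0.707, 0.014]
contact_force: [-0.7, 0.7, -0.1]
gripper_width: 85.2
```

```bash
python3 -c "
from h import *
go(448,2.8,43,2)
"
```

```text
t 19.5 pos [450.8   4.9  43.3] F [-0.7  0.7 -0.1] w 85.2 j6 -0.34
turn rad [-0.      0.0011 -0.0036] deg 0.2  shift in present axes [0.0029 0.0003 0.002 ]  in final axes [0.0029 0.0003 0.002 ]
```

play_rows:
  series:
    - [0.003,0,0.002,0,0,-0.003,0.08]
    - [0,0,0,0,0,0,0.06]
    - [0,0,0,0,0,0,0.035]
    - [0,0,0,0,0,0,0.035]
    - [0,0,0,0,0,0,0.035]
    - [0,0,0,0,0,0,0.035]
    - [0,0,0,0,0,0,0.035]

```text
clock: 20.2
position: [448.2, 2.8, 43.8]
ee_rot: [-0.012, 0.707, -0.707, 0.013]
contact_force: [0.3, -0.0, -1.1]
gripper_width: 42.9
```

play_rows:
  series:
    - [0,-0.01,0,0,0,0,0.035]
    - [0,-0.02,0,0,0,0,0.035]
    - [0,-0.03,0,0,0,0,0.035]
    - [0,-0.03,0,0,0,0,0.035]
    - [0,0,0,0,0,0,0.035]

```text
clock: 20.7
position: [444.2, 1.7, 135.6]
ee_rot: [0.015, -0.706, 0.708, -0.009]
contact_force: [1.1, 0.1, -4.3]
gripper_width: 43.0
```

```bash
python3 -c "
from h import *
go(621,10,110,2)
g=get_image('wrist'); cv2.imwrite('pics/w6.png',g['color'][:,:,::-1]);np.save('w6.npy',g,allow_pickle=True)
"
```

```text
t 20.7 pos [444.2   1.7 135.6] F [ 1.1  0.1 -4.3] w 43.0 j6 -0.34
turn rad [-0.0014 -0.0017  0.0085] deg 0.5  shift in present axes [-0.1772  0.0241 -0.0024]  in final axes [-0.177   0.0256 -0.0021]
```

View pics/w6.png

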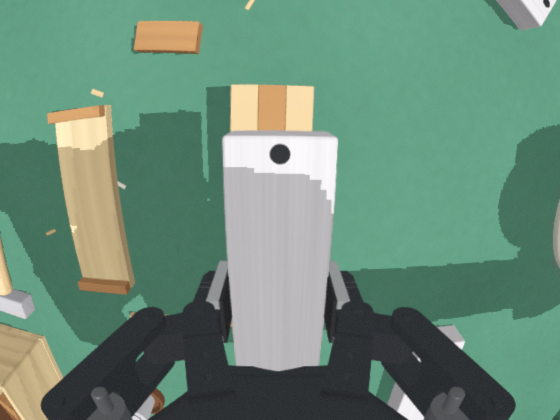

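```bash
python3 -c "
from h import *
g=np.load('w6.npy',allow_pickle=True).item()
print('bar end',plane(g,[[224,136],[336,136],[280,154]],157,1))
print('rest tops', rect(plane(g,[[49,115],[104,107],[129,283],[80,281]],24,1)))
"
```

```text
bar end [[466.1682908  -67.51813541]
 [424.30654256 -68.92711041]
 [445.04466178 -61.14608253]]
rest tops (array([619.4,   4.7]), array([170.1,  62.5]), -87.5)
```

play_rows:
  series:
    - [-0.01,0,0,0,0,0.008,0.035]
    - [-0.018,0,0,0,0,0,0.035]
    - [-0.025,0,0,0,0,0,0.035]
    - [-0.025,0,0,0,0,0,0.035]
    - [-0.025,0,0,0,0,0,0.035]
    - [-0.025,0,0,0,0,0,0.035]
    - [-0.02,0,0,0,0,0,0.035]
    - [-0.012,0,0,0,0,0,0.035]
    - [0,0,0,0,0,0,0.035]

```text
clock: 21.65
position: [600.7, 3.6, 109.7]
ee_rot: [0.023, -0.704, 0.71, 0.003]
contact_force: [-1.3, -0.3, -5.4]
gripper_width: 42.2
```

```bash
python3 -c "
from h import *
go(620.5,10,40,2)
"
```

```text
t 21.65 pos [600.7   3.6 109.7] F [-1.3 -0.3 -5.4] w 42.2 j6 -0.24
turn rad [-0.0069 -0.0065  0.0373] deg 2.2  shift in present axes [-0.0226  0.0689 -0.0063]  in final axes [-0.02    0.0697 -0.0057]
```

play_rows:
  series:
    - [-0.01,0,-0.003,-0.007,-0.006,0.037,0.035]
    - [-0.01,0,-0.003,0,0,0,0.035]
    - [0,0.01,0,0,0,0,0.035]
    - [0,0.02,0,0,0,0,0.035]
    - [0,0.015,0,0,0,0,0.035]
    - [0,0.01,0,0,0,0,0.035]
    - [0,0,0,0,0,0,0.035]

```text
clock: 22.35
position: [614.1, 9.3, 41.8]
ee_rot: [0.018, -0.706, 0.708, -0.004]
contact_force: [0.1, -0.1, -4.6]
gripper_width: 42.8
```

```bash
python3 -c "
from h import *
go(620.5,10,16,2)
"
```

```text
t 22.35 pos [614.1   9.3  41.8] F [ 0.1 -0.1 -4.6] w 42.8 j6 -0.24
turn rad [-0.0024 -0.0028  0.0199] deg 1.2  shift in present axes [-0.0069  0.0256 -0.0006]  in final axes [-0.0064  0.0258 -0.0005]
```

play_rows:
  series:
    - [-0.006,0,0,-0.002,-0.003,0.02,0.035]
    - [0,0.006,0,0,0,0,0.035]
    - [0,0.006,0,0,0,0,0.035]
    - [0,0.005,0,0,0,0,0.035]
    - [0,0,0,0,0,0,0.035]

```text
clock: 22.85
position: [621.7, 9.7, 24.9]
ee_rot: [-0.011, 0.707, -0.707, 0.014]
contact_force: [0.1, -0.3, -5.7]
gripper_width: 42.6
```

```bash
python3 -c "
from h import *
go(620.5,10,16,2)
"
```

```text
t 22.85 pos [621.7   9.7  24.9] F [ 0.1 -0.3 -5.7] w 42.6 j6 -0.24
turn rad [-0.      0.0009 -0.0045] deg 0.3  shift in present axes [ 0.0012  0.0089 -0.0004]  in final axes [ 0.0012  0.0089 -0.0004]
```

play_rows:
  series:
    - [0.001,0.004,0,0,0,-0.005,0.035]
    - [0,0.003,0,0,0,0,0.035]
    - [0,0.002,0,0,0,0,0.035]

```text
clock: 23.15
position: [621.3, 9.7, 16.0]
ee_rot: [-0.012, 0.707, -0.707, 0.013]
contact_force: [0.2, -0.2, -4.3]
gripper_width: 42.9
```

play_rows:
  series:
    - [0,0.003,0,0,0,0,0.035]

```text
clock: 23.25
position: [621.3, 9.7, 15.8]
ee_rot: [0.013, -0.707, 0.707, -0.013]
contact_force: [-11.6, 1.9, 27.0]
gripper_width: 42.9
```

play_rows:
  series:
    - [0,-0.001,0,0,0,0,0.055]
    - [0,0,0,0,0,0,0.085]
    - [0,0,0,0,0,0,0.085]
    - [0,0,0,0,0,0,0.085]

```text
clock: 23.65
position: [625.1, 10.4, 20.9]
ee_rot: [0.01, -0.707, 0.707, -0.017]
contact_force: [-0.9, 0.9, 0.9]
gripper_width: 84.9
```

play_rows:
  series:
    - [0,-0.015,0,0,0,0,0.085]
    - [0,-0.03,0,0,0,0,0.085]
    - [0,-0.04,0,0,0,0,0.085]
    - [0,-0.04,0,0,0,0,0.085]
    - [0,-0.03,0,0,0,0,0.085]
    - [0,0,0,0,0,0,0.085]

```text
clock: 24.25
position: [624.0, 9.7, 180.1]
ee_rot: [0.011, -0.706, 0.708, -0.016]
contact_force: [0.5, -0.2, 0.3]
gripper_width: 85.3
```

```bash
python3 -c "
from h import *
go(448.7,-0.9,150,0)
g=get_image('wrist'); cv2.imwrite('pics/w7.png',g['color'][:,:,::-1]);np.save('w7.npy',g,allow_pickle=True)
"
```

```text
t 24.25 pos [624.    9.7 180.1] F [ 0.5 -0.2  0.3] w 85.3 j6 -0.24
turn rad [-0.0022  0.039  -0.0069] deg 2.3  shift in present axes [0.1757 0.0289 0.0037]  in final axes [0.1753 0.0301 0.0106]
```

View pics/w7.png

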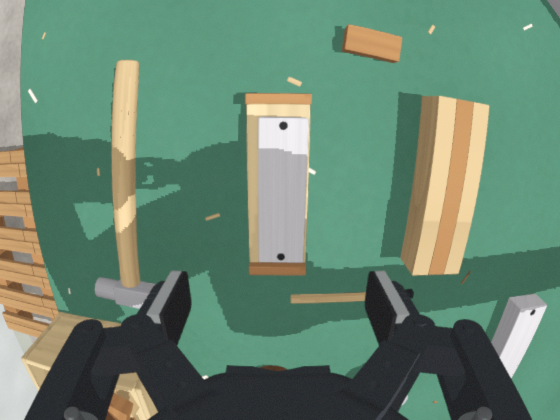

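The bar lies between the stops: screws at (283,126) and (281,257), stop tops spanning rows 95–104 and 264–274. I'll check the numbers and re-measure the blank and the stand.

```bash
python3 -c "
from h import *
g=np.load('w7.npy',allow_pickle=True).item()
b=rect(plane(g,[[258,119],[307,117],[305.5,263],[258.5,264]],37,1)); print('bar',b, plane(g,[[283,126],[281,257]],37,1).mean(0))
r=rect(plane(g,[[246,95],[312,95],[306,274],[249.5,275]],24,1)); print('rest',r)
print('stops inner',plane(g,[[278,104],[278,264]],24,1))
print('blank', rect(plane(g,[[424,97],[488,105],[458,274],[402,260]],40,1)))
t=np.load('top0.npy',allow_pickle=True).item()
im=t['color'][180:250,375:465,::-1]; cv2.imwrite('pics/st.png',cv2.resize(im,None,fx=8,fy=8,interpolation=cv2.INTER_CUBIC))
"
```

```text
bar (array([621.3,  10.4]), array([141.3,  46.7]), -86.9) [620.57430926  10.39809987]
rest (array([624. ,  10.8]), array([182.6,  59.7]), -88.1)
stops inner [[627.54223916 -71.64809561]
 [621.24305113  88.2441543 ]]
blank (array([458.1,  -0.8]), array([184.5,  74.7]), -89.2)
```

View pics/st.png

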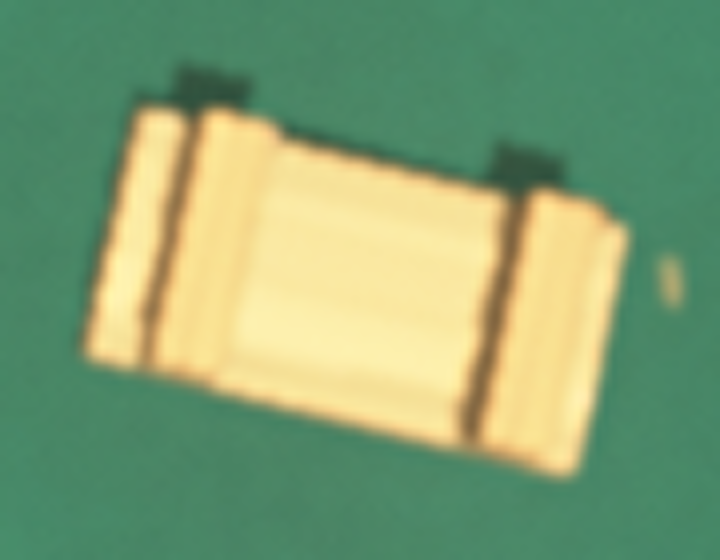

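```bash
python3 -c "
from h import *
t=np.load('top0.npy',allow_pickle=True).item()
print(rect(plane(t,np.array([[135,108],[630,225],[578,478],[85,358]])/8+[375,180],12)))
# bearer tops: left (200,108),(278,122),(220,385),(155,368); right (528,190),(605,207),(555,470),(480,445)
for q in ([[202,108],[278,122],[222,385],[157,368]],[[528,190],[605,207],[555,472],[482,447]]): print(rect(plane(t,np.array(q)/8+[375,180],32)))
"
```

```text
(array([ 464. , -295.6]), array([153.5,  78.5]), 76.7)
(array([ 475.9, -246.7]), array([80.2, 22.9]), -13.2)
(array([ 450.8, -343.9]), array([80.4, 23.4]), -12.4)
```

play_rows:
  series:
    - [0.01,0,0.001,-0.002,0.039,-0.007,0.085]
    - [0.03,0,0.001,0,0,0,0.085]
    - [0.03,0,0.001,0,0,0,0.085]
    - [0.03,0,0.001,0,0,0,0.085]
    - [0.03,0,0.001,0,0,0,0.085]
    - [0.03,0,0.001,0,0,0,0.085]
    - [0.015,0,0.001,0,0,0,0.085]
    - [0,0,0,0,0,0,0.085]

```text
clock: 25.1
position: [435.0, 0.6, 167.6]
ee_rot: [0.006, -0.706, 0.708, 0.01]
contact_force: [0.5, -0.6, 0.2]
gripper_width: 85.3
```

```bash
python3 -c "
from h import *
go(448.7,-0.9,90,0)
"
```

```text
t 25.1 pos [435.    0.6 167.6] F [ 0.5 -0.6  0.2] w 85.3 j6 -0.38
turn rad [-0.0036 -0.0056  0.0239] deg 1.4  shift in present axes [-0.0155  0.0773  0.0011]  in final axes [-0.0137  0.0776  0.0015]
```

play_rows:
  series:
    - [-0.014,0,0.001,-0.004,-0.006,0.024,0.085]
    - [0,0.02,0,0,0,0,0.085]
    - [0,0.03,0,0,0,0,0.085]
    - [0,0.03,0,0,0,0,0.085]
    - [0,0.02,0,0,0,0,0.085]
    - [0,0,0,0,0,0,0.085]
    - [0,0,0,0,0,0,0.085]

```text
clock: 25.8
position: [462.0, 0.3, 61.7]
ee_rot: [0.003, 0.707, -0.707, 0.005]
contact_force: [0.2, -0.2, 0.4]
gripper_width: 85.1
```

```bash
python3 -c "
from h import *
go(448.7,-0.9,6,0)
g=get_image('wrist'); cv2.imwrite('pics/w8.png',g['color'][:,:,::-1]);np.save('w8.npy',g,allow_pickle=True)
"
```

```text
t 25.8 pos [4.62e+02 3.00e-01 6.17e+01] F [ 0.2 -0.2  0.4] w 85.1 j6 -0.36
turn rad [ 0.0006  0.0032 -0.0112] deg 0.7  shift in present axes [0.0139 0.0556 0.0012]  in final axes [0.0133 0.0557 0.0012]
```

View pics/w8.png

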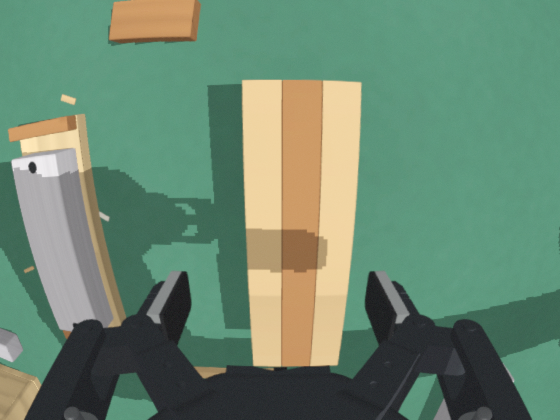

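The blank is intact. Its centreline is at column 300, right of the jaw centre at 278, which agrees with the 13 mm correction still due.

play_rows:
  series:
    - [0.013,0,0.001,0,0.003,-0.011,0.085]
    - [0,0,0,0,0,0,0.085]
    - [0,0.015,0,0,0,0,0.085]
    - [0,0.015,0,0,0,0,0.085]
    - [0,0,0,0,0,0,0.085]
    - [0,0,0,0,0,0,0.085]

```text
clock: 26.45
position: [452.3, 0.6, 36.9]
ee_rot: [0.004, 0.709, -0.705, 0.005]
contact_force: [0.6, 0.8, 0.4]
gripper_width: 84.9
```

```bash
python3 -c "
from h import *
g=np.load('w8.npy',allow_pickle=True).item()
print(rect(plane(g,[[243,81],[361,83],[338,366],[254,367]],40,1)))
go(448.7,-0.9,6,0)
"
```

```text
(array([449.1,  -0.9]), array([184.7,  59.7]), -89.5)
t 26.45 pos [452.3   0.6  36.9] F [0.6 0.8 0.4] w 84.9 j6 -0.36
turn rad [ 0.0053  0.0013 -0.0132] deg 0.8  shift in present axes [0.0041 0.0308 0.0017]  in final axes [0.0036 0.0309 0.0015]
```

play_rows:
  series:
    - [0.003,0,0.001,0.005,-0.004,-0.013,0.085]
    - [0,0.012,0,0,0,0,0.085]
    - [0,0.012,0,0,0,0,0.085]
    - [0,0.005,0,0,0,0,0.085]
    - [0,0,0,0,0,0,0.085]

```text
clock: 26.95
position: [452.1, 0.6, 11.6]
ee_rot: [0.0, 0.708, -0.706, 0.005]
contact_force: [-0.0, -0.1, 0.1]
gripper_width: 84.7
```

```bash
python3 -c "
from h import *
go(449,-0.9,6,0.4)
"
```

```text
t 26.95 pos [452.1   0.6  11.6] F [-0.  -0.1  0.1] w 84.7 j6 -0.36
turn rad [ 0.0023  0.0004 -0.0074] deg 0.4  shift in present axes [0.0032 0.0055 0.0015]  in final axes [0.0031 0.0056 0.0015]
```

play_rows:
  series:
    - [0.003,0.004,0.001,0.002,0,-0.007,0.085]
    - [0,0,0,0,0,0,0.07]
    - [0,0,0,0,0,0,0.05]
    - [0,0,0,0,0,0,0.05]
    - [0,0,0,0,0,0,0.05]
    - [0,0,0,0,0,0,0.05]
    - [0,0,0,0,0,0,0.05]

```text
clock: 27.65
position: [450.0, -0.1, 8.9]
ee_rot: [-0.002, 0.707, -0.707, 0.004]
contact_force: [0.1, -0.6, -2.6]
gripper_width: 59.0
```

play_rows:
  series:
    - [0,-0.01,0,0,0,0,0.05]
    - [0,-0.02,0,0,0,0,0.05]
    - [0,-0.03,0,0,0,0,0.05]
    - [0,-0.03,0,0,0,0,0.05]
    - [0,-0.02,0,0,0,0,0.05]
    - [0,0,0,0,0,0,0.05]

```text
clock: 28.25
position: [446.0, -1.3, 122.9]
ee_rot: [0.004, -0.707, 0.707, 0.0]
contact_force: [0.9, -0.1, -3.8]
gripper_width: 59.0
```

```bash
python3 -c "
from h import *
go(463.7,-295.4,110,-13)
"
```

```text
t 28.25 pos [446.   -1.3 122.9] F [ 0.9 -0.1 -3.8] w 59.0 j6 -0.36
turn rad [-0.0016  0.2326  0.0061] deg 13.3  shift in present axes [-0.0161  0.013   0.2942]  in final axes [-0.0834  0.0129  0.2826]
```

play_rows:
  series:
    - [0,0,0,0,0.116,0.006,0.05]
    - [0,0,0,0,0.116,0,0.05]
    - [-0.009,0,0.03,0,0,0,0.05]
    - [-0.009,0,0.03,0,0,0,0.05]
    - [-0.009,0,0.03,0,0,0,0.05]
    - [-0.009,0,0.03,0,0,0,0.05]
    - [-0.009,0,0.03,0,0,0,0.05]
    - [-0.009,0,0.03,0,0,0,0.05]
    - [-0.008,0,0.02,0,0,0,0.05]
    - [0,0,0,0,0,0,0.05]

```text
clock: 29.25
position: [448.9, -216.4, 111.1]
ee_rot: [0.076, 0.703, -0.702, -0.092]
contact_force: [-0.1, 0.2, -4.3]
gripper_width: 59.0
```

```bash
python3 -c "
from h import *
go(463.7,-295.4,110,-13)
"
```

```text
t 29.25 pos [ 448.9 -216.4  111.1] F [-0.1  0.2 -4.3] w 59.0 j6 -0.11
turn rad [-0.0011 -0.011   0.0228] deg 1.5  shift in present axes [-0.033   0.0004  0.0733]  in final axes [-0.0322  0.0011  0.0736]
```

play_rows:
  series:
    - [-0.01,0,0.022,0,-0.011,0.023,0.05]
    - [-0.01,0,0.022,0,0,0,0.05]
    - [-0.007,0,0.018,0,0,0,0.05]
    - [-0.004,0,0.01,0,0,0,0.05]
    - [0,0,0,0,0,0,0.05]

```text
clock: 29.75
position: [457.4, -292.7, 103.7]
ee_rot: [0.076, 0.704, -0.701, -0.085]
contact_force: [0.5, 1.2, -3.7]
gripper_width: 58.9
```

```bash
python3 -c "
from h import *
go(463.7,-295.4,60,-13)
g=get_image('wrist'); cv2.imwrite('pics/w9.png',g['color'][:,:,::-1]);np.save('w9.npy',g,allow_pickle=True)
"
```

```text
t 29.75 pos [ 457.4 -292.7  103.7] F [ 0.5  1.2 -3.7] w 58.9 j6 0.04
turn rad [ 0.0025 -0.0017  0.014 ] deg 0.8  shift in present axes [-0.0074  0.0436  0.0013]  in final axes [-0.0068  0.0437  0.0012]
```

View pics/w9.png

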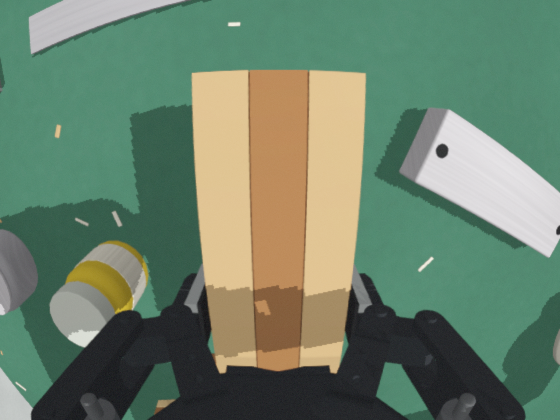

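The blank is held level. Its far edge runs from (193,73) to (365,73), and the jar at (100,290) is well clear.

```bash
python3 -c "
from h import *
g=np.load('w9.npy',allow_pickle=True).item()
P=plane(g,[[193,73],[365,73]],134.8,1); e=P.mean(0); print(P,e)
a=np.radians(77); print('centre',e+92*np.array([np.cos(a),np.sin(a)]))
"
```

```text
[[ 463.68585352 -390.16349653]
 [ 406.74296111 -377.06975906]] [ 435.21440731 -383.6166278 ]
centre [ 455.90990431 -293.97458184]
```

play_rows:
  series:
    - [-0.006,0,0.001,0.002,-0.002,0.014,0.05]
    - [0,0.01,0,0,0,0,0.05]
    - [0,0.015,0,0,0,0,0.05]
    - [0,0.012,0,0,0,0,0.05]
    - [0,0,0,0,0,0,0.05]

```text
clock: 30.3
position: [462.2, -290.1, 63.7]
ee_rot: [0.078, 0.704, -0.702, -0.079]
contact_force: [-1.3, 0.8, -3.5]
gripper_width: 59.5
```

```bash
python3 -c "
from h import *
go(463.7,-295.4,41,-13)
"
```

```text
t 30.3 pos [ 462.2 -290.1   63.7] F [-1.3  0.8 -3.5] w 59.5 j6 0.04
turn rad [0.0022 0.0043 0.0011] deg 0.3  shift in present axes [-0.0026  0.0227  0.0049]  in final axes [-0.0026  0.0227  0.0048]
```

play_rows:
  series:
    - [-0.003,0,0.004,0.002,0.004,0.001,0.05]
    - [0,0.006,0,0,0,0,0.05]
    - [0,0.006,0,0,0,0,0.05]
    - [0,0.005,0,0,0,0,0.05]
    - [0,0,0,0,0,0,0.05]

```text
clock: 30.8
position: [465.5, -294.4, 46.3]
ee_rot: [-0.08, -0.702, 0.703, 0.079]
contact_force: [0.5, 0.0, -4.2]
gripper_width: 58.9
```

```bash
python3 -c "
from h import *
go(464.5,-294.5,41,-13)
"
```

```text
t 30.8 pos [ 465.5 -294.4   46.3] F [ 0.5  0.  -4.2] w 58.9 j6 0.04
turn rad [-0.0003  0.0018 -0.0021] deg 0.2  shift in present axes [0.0009 0.0053 0.0003]  in final axes [0.0009 0.0053 0.0003]
```

play_rows:
  series:
    - [0.001,0.003,0,0,0,-0.002,0.05]
    - [0,0.002,0,0,0,0,0.05]
    - [0,0,0,0,0,0,0.05]

```text
clock: 31.1
position: [464.6, -294.4, 41.1]
ee_rot: [-0.08, -0.702, 0.703, 0.079]
contact_force: [-0.1, -0.5, -3.6]
gripper_width: 58.9
```

play_rows:
  series:
    - [0,0.002,0,0,0,0,0.05]
    - [0,0,0,0,0,0,0.05]

```text
clock: 31.3
position: [465.1, -294.5, 41.7]
ee_rot: [-0.08, -0.702, 0.703, 0.079]
contact_force: [0.2, -0.3, -3.6]
gripper_width: 59.0
```

play_rows:
  series:
    - [0,0.003,0,0,0,0,0.05]
    - [0,0.001,0,0,0,0,0.05]

```text
clock: 31.5
position: [465.7, -294.8, 41.0]
ee_rot: [-0.08, -0.702, 0.704, 0.078]
contact_force: [-1.1, 0.2, -0.5]
gripper_width: 59.2
```

play_rows:
  series:
    - [0,0.003,0,0,0,0,0.05]

```text
clock: 31.6
position: [465.7, -294.8, 40.9]
ee_rot: [-0.079, -0.702, 0.704, 0.078]
contact_force: [-8.1, 8.9, 31.7]
gripper_width: 59.3
```

Contact with the bearers. Release and rise.

play_rows:
  series:
    - [0,-0.001,0,0,0,0,0.07]
    - [0,0,0,0,0,0,0.085]
    - [0,0,0,0,0,0,0.085]
    - [0,0,0,0,0,0,0.085]

```text
clock: 32.0
position: [468.2, -295.8, 43.6]
ee_rot: [-0.081, -0.701, 0.705, 0.075]
contact_force: [-0.5, -0.0, 0.4]
gripper_width: 85.3
```

play_rows:
  series:
    - [0,-0.015,0,0,0,0,0.085]
    - [0,-0.03,0,0,0,0,0.085]
    - [0,-0.04,0,0,0,0,0.085]
    - [0,-0.04,0,0,0,0,0.085]
    - [0,-0.04,0,0,0,0,0.085]
    - [0,-0.02,0,0,0,0,0.085]
    - [0,0,0,0,0,0,0.085]

```text
clock: 32.7
position: [466.4, -295.3, 232.0]
ee_rot: [-0.079, -0.701, 0.704, 0.078]
contact_force: [1.2, 0.5, -0.2]
gripper_width: 84.9
```

```bash
python3 -c "
from h import *
go(463.7,-100,200,0)
g=get_image('wrist'); np.save('w10.npy',g,allow_pickle=True); cv2.imwrite('pics/w10.png',g['color'][:,:,::-1])
"
```

```text
t 32.7 pos [ 466.4 -295.3  232. ] F [ 1.2  0.5 -0.2] w 84.9 j6 0.04
turn rad [-0.0048 -0.222  -0.002 ] deg 12.7  shift in present axes [ 0.0458  0.0311 -0.1901]  in final axes [ 0.0027  0.032  -0.1953]
```

View pics/w10.png

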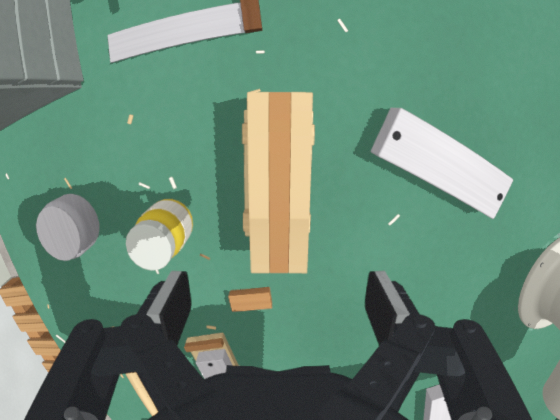

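```bash
python3 -c "
from h import *
g=np.load('w10.npy',allow_pickle=True).item()
b=rect(plane(g,[[249,93],[313,93],[307,272],[252,272]],72,1)); print('blank',b)
q=[[243,142],[314,144],[244.5,209],[310,213]]
print('bearer ends',plane(g,q,32,1),plane(g,q,32,1).mean(0))
t=get_image('top'); hsv=cv2.cvtColor(t['color'],cv2.COLOR_RGB2HSV);H,S,V=cv2.split(hsv)
cv2.imwrite('pics/t_end.png',cv2.resize(t['color'][100:260,150:470,::-1],None,fx=2.5,fy=2.5,interpolation=cv2.INTER_CUBIC))
"
```

```text
blank (array([ 463.5, -295.9]), array([183. ,  58.6]), 77.0)
bearer ends [[ 492.80910358 -344.28319916]
 [ 420.03695284 -325.72882006]
 [ 509.55751941 -271.52036427]
 [ 439.24189934 -250.91095203]] [ 465.41136879 -298.11083388]
```

View pics/t_end.png

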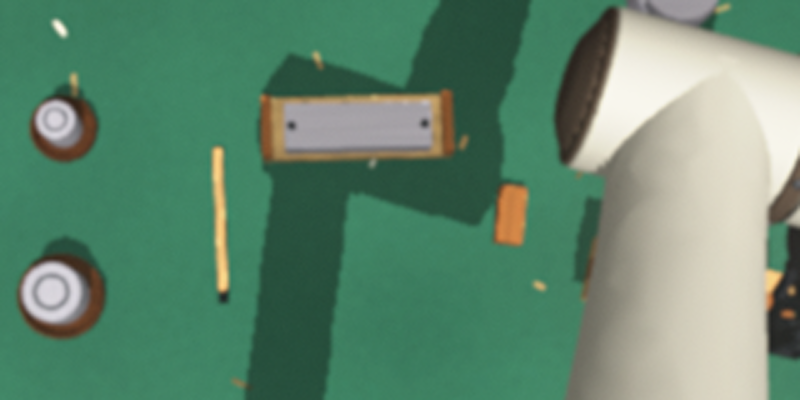

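```bash
python3 -c "
from h import *
t=np.load('top0.npy',allow_pickle=True).item()
print(plane(t,np.array([52,292])/2.5+[150,100],50),plane(t,np.array([56,121])/2.5+[150,100],46))
s=read_state(); print(s['contact_force'],s['gripper_width'],s['position'],s['clock']); print(job_done())
"
```

```text
[[456.57597496 290.75396625]] [[617.06653379 291.92002435]]
[-0.38762782 -0.75217548 -0.35069121] 84.85240460645429 [ 464.85904642 -294.48561998  228.66708796] 32.8
the job is handed in; nothing more can be done
None
```

I took the stack apart in the order given, and the job is handed in at 32.8 s on the robot's clock. No verdict comes back, so these are my own last measurements, all inside the limits. No check failed.

| Piece | Where it is | Off its place | Limit |
|---|---|---|---|
| Large weight | its dish | about 1 mm | 12 mm |
| Small weight | its dish | about 2.5 mm | 12 mm |
| Aluminium bar | its board, between the stops | under 4 mm, turned about 1° | 15 mm, 0.2 rad |
| Glued blank | both bearers of the stand | about 3 mm at most, turned less than 1° | 15 mm, 0.2 rad |

- **Setting down:** each piece was lowered until the force reading showed contact, then released. Nothing was dropped or tipped.
- **Jar and robot:** the glue jar is upright and was never approached. The open gripper stands clear, about 230 mm up.
- **Disagreements:** the two views of the board differed by about 3 mm across. Two earlier close-up readings put its length centre about 5 mm off, but they showed the board too short, so I set them aside.
- **Limits of the checks:** in the final top view the arm hid the stand, so the blank was checked only with the wrist camera.

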